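Shim the rocking counting scale

ROBOT

A 6-joint arm with a two-finger parallel gripper is mounted at the origin on the work surface. World frame = base frame: x ahead of the robot, y to its left, z up, the work surface at z = 0. Lengths are in m, angles in rad, forces in N, time in s.
With the tool pointing down it reaches from about 0.275 to 1 m from the base axis. Payload 8.4 kg.
Tool frame: the origin (TCP) lies on the centre line of the jaws, within the pads' length; the fingertips stand 17 mm ahead of it and the grasp point (between the pads) lies 2 mm behind it (bot.tcp_to_tips is the y of the fingertips in the tool frame, in m); y points along the fingers, z is the direction in which the jaws open and shut, and the axes are right-handed (so a half turn about y gives the same grasp; the last joint's range is limited). The gripper opens to 85 mm and grips with 20 to 120 N. Pads are 22 mm wide; open, the fingers measure 114 mm over their backs; the gripper's body (76 mm by 85 mm) begins 54 mm behind the grasp point. The pads swing forward as they close: fully open they stand 13 mm farther back than shut.
Start: joints at [-1.258, 0.353, 1.633, -0, 1.155, -0.002], TCP at [0.194, -0.594, 0.214] pointing down, gripper open.
Joint ranges: [-2.63, 2.63], [-0.92, 2.1], [0.06, 2.66], [-1.3, 4.44], [0, 2.69], [-3.02, 3.02]. Speed limits (rad/s): [2.22, 2.22, 2.79, 3.14, 3.14, 3.14].

INTERFACE

Orientations are given as a unit quaternion [x, y, z, w].
In Python, from workcell import bot, hand, kinematics, get_obs, vision, hand_in gives the robot as it stands. The module is installed in compiled form; this text tells all that it offers. Calls block until the motion is done:
- bot.reach(position, orientation): joint-space move of the TCP to a pose.
- bot.servo_line(position, ori=None, velocity=0.15): straight line of the TCP; ori=None keeps the orientation; velocity is the mean speed in m/s.
- bot.goto_joints(angles): joint-space move.
- hand.move_gripper(opening, strength=None): finger opening in m; strength is the grip in N (None keeps the last); returns when the fingers have stopped.
- bot.dwell(seconds).
- kinematics.solve_ik(position, orientation): joint angles nearest the present ones, or None.
- get_obs(): the state.
- vision.read_camera(name): name is "scene" or "top"; returns a dict with "frame" (480x640x3 uint8, red, green, blue), "intrinsics" (3x3 intrinsics, pixels), "view" (4x4, takes a point from world to camera coordinates). Camera axes: x right, y down, z forward; pixel columns grow to the right and rows downward; lengths in m; the calibration is good to about 2 mm. A picture is of the moment at which its call begins. There is no depth.
A pose or a line that the arm cannot do raises bot.IKError and nothing moves.
- hand_in(): hands the job in, once; it reports no verdict.
The state is a dict: "time_s": time; "joint_pos": joint angles; "joint_vel": joint speeds; "joint_efforts": joint torques, N m; "position": TCP position; "orientation": TCP orientation; "wrist_force": force on the tool from outside, world axes, zero at the start; "ft_torque": the same for the moment, N m; "gripper_width": finger opening in m.
Only numpy, scipy, OpenCV 4.12 (cv2) and the standard library are available. Lean on these libraries where they do the work, as an engineer would, in place of code of your own. Each camera call takes 0.05 s, during which the arm holds its last target. There are 200 camera calls.

TASK

The counting scale rocks because the foot under its red cap does not reach the bench. Push the yellow wedge, thin edge first, under that foot until it is snug and the gap is gone, without jacking the scale off level or shoving it along; then press down firmly on the red cap with a fingertip to check that the scale no longer rocks, and let go, leaving the wedge in place. Only push and press: lift nothing, and leave the carton, the jar and the screwdriver where they are.

Things in the scene. Friction and masses are not known exactly. Their poses are not given: they have to be found in the camera images.
- scale: Loose grey counting scale, 2.2 to 3.1 kg. Origin on the bench under its centre, z up. Housing 200 (x) by 210 mm (y), steel pan to 76 mm height, white display along -x. Four dark lugs at x = +-85, y = +-130 mm (40 mm wide in x, reaching to y = +-154, 26 to 38 mm high), each with a foot below and a cap on top. It stands level on three feet; the one at +x, -y is short and hangs in the air.
- red_cap: Origin: centre of the flat top of the red cap (32 mm across, 46 mm above the bench), straight above the short foot: the place to press. Unshimmed, 2 to 4 N here rocks the scale down 2 to 4 degrees onto the short foot. The other three caps are black.
- short_foot_tip (a point): Lowest point of the short foot, a red ball end of 12 mm radius. It hangs 5 to 10 mm above the bench (differs from start to start) and does not move relative to the scale.
- wedge: Loose yellow wedge, 60 g, 96 long (x), 44 mm wide. Origin: centre of its underside. Thin edge (2 mm) at x = +48, upright thick end (18 mm) at x = -48, top rising evenly between. It lies on the scale's -y side, thin edge towards the short foot (within 15 mm, 0.2 rad), 10 to 80 mm short of it. Slides at under 1 N; a push of 6 N jams it snug and it stays; over about 9 N shoves the scale along.
- carton: Small loose cardboard carton, 70 x 55 x 30 mm high, origin under its centre. Bystander.
- jar: Small loose jar with a blue cap, 48 mm diameter, 50 mm high, origin under its centre. Bystander. Carton and jar lie on either side of the wedge's path, and may swap places.
- screwdriver: Loose screwdriver with an orange handle, 190 mm long, lying along its x. Bystander.
Mind the look-alikes: they are no part of the job. Several things look just like the wedge: the one meant starts nearest to the robot's base.

How it is judged:
By the outcome, as a careful person would: the job done as asked, in the order asked, and still so for the second after the job is handed in, with the robot touching nothing.
It also fails if it takes over 48 s, if anything falls off the work surface, if the arm or the gripper's body presses on something with over 40 N, if the wrist force passes 120 N, or if a joint passes its speed limit or range.

## Working session

There is one attempt and no reset: what is moved stays moved. The work goes in short steps, each a Python script; the robot and the scene stay as the last script left them, time stands still between calls to the robot, and variables do not carry over. Pictures are saved under pics/ and viewed, about 8 in all and at most 12, crops included, and the job is handed in when it is done.

```bash
mkdir -p pics
python3 - <<'E'
from workcell import *
import cv2,numpy as np
for n in("scene","top"):
    r=vision.read_camera(n); cv2.imwrite(f"pics/{n}0.png",r["frame"][...,::-1]); np.savez(f"{n}0.npz",**r)
    print(n,r["intrinsics"].tolist(),np.round(r["view"],4).tolist())
o=get_obs();print({k:np.round(v,3).tolist() for k,v in o.items()},bot.tcp_to_tips)
E
```

```text
scene [[621.5887678879096, 0.0, 316.61065328790215], [0.0, 621.5887678879096, 231.81742057720476], [0.0, 0.0, 1.0]] [[0.6596, 0.7516, -0.0068, -0.299], [0.6284, -0.5565, -0.5435, -0.3977], [-0.4123, 0.3542, -0.8394, 1.5024], [0.0, 0.0, 0.0, 1.0]]
top [[513.7428127829094, 0.0, 312.28198243088485], [0.0, 513.7428127829094, 237.50155663274933], [0.0, 0.0, 1.0]] [[0.0165, -0.9998, 0.0071, -0.1205], [-0.9961, -0.017, -0.0864, 0.6205], [0.0865, -0.0056, -0.9962, 1.0089], [0.0, 0.0, 0.0, 1.0]]
{'time_s': 0.1, 'joint_pos': [-1.258, 0.354, 1.634, 0.0, 1.155, -0.002], 'joint_vel': [0.002, -0.002, -0.0, -0.001, -0.003, 0.001], 'joint_efforts': [0.0, -60.635, -34.282, 0.0, 0.004, 0.0], 'position': [0.193, -0.594, 0.214], 'orientation': [-0.111, 0.699, -0.698, 0.111], 'wrist_force': [1.041, -0.437, 0.204], 'ft_torque': [-0.045, -0.025, 0.005], 'gripper_width': 0.085} 0.017
```

View pics/scene0.png

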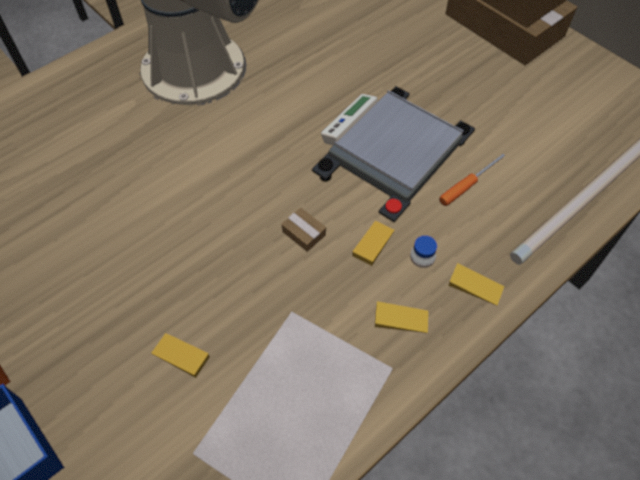

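View pics/top0.png

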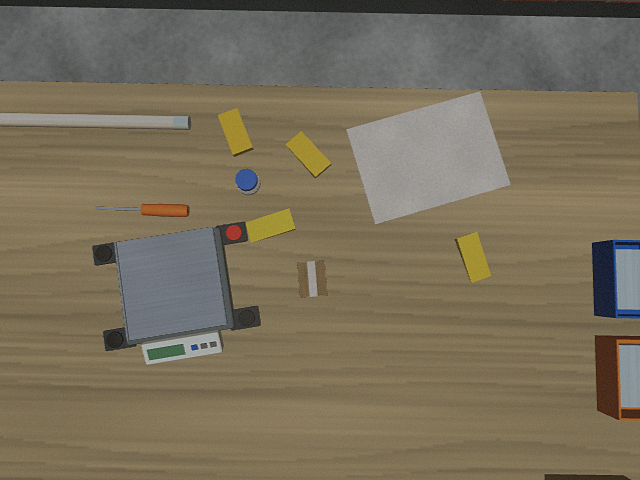

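Yellow wedge candidates in the top view are A (235,132), B (308,155), C (271,225) and D (473,257). The base lies at about (250,555), so C looks nearest, and it also points at the red cap. I'll check with numbers and a crop.

```bash
cat > h.py <<'E'
import cv2,numpy as np
def ray(r,px,z):
    K,V=r["intrinsics"],r["view"];R,t=V[:3,:3],V[:3,3]
    px=np.atleast_2d(px).astype(float)
    d=(R.T@np.linalg.inv(K)@np.c_[px,np.ones(len(px))].T).T;c=-R.T@t
    return c+d*((z-c[2])/d[:,2])[:,None]
def proj(r,P):
    P=np.atleast_2d(P);c=(r["view"][:3,:3]@P.T).T+r["view"][:3,3];p=(r["intrinsics"]@c.T).T
    return p[:,:2]/p[:,2:]
def blobs(r,lo,hi,amin=40):
    m=cv2.inRange(cv2.cvtColor(r["frame"],cv2.COLOR_RGB2HSV),lo,hi)
    cs,_=cv2.findContours(m,cv2.RETR_EXTERNAL,cv2.CHAIN_APPROX_NONE)
    return [c for c in cs if cv2.contourArea(c)>amin]
def cen(c):
    M=cv2.moments(c);return np.array([M["m10"],M["m01"]])/M["m00"]
YEL=((20,150,90),(32,255,255));RED=((0,180,90),(5,255,255));RED2=((174,150,90),(180,255,255))
E
python3 - <<'E'
from h import *
np.set_printoptions(precision=4,suppress=True)
for n in("top","scene"):
    r=dict(np.load(n+"0.npz"));print(n)
    for c in blobs(r,*YEL):
        p=cen(c);w=ray(r,p,.009)[0];b=cv2.boxPoints(cv2.minAreaRect(c))
        print(" yel",p,cv2.contourArea(c),"w",w[:2],"dist",np.hypot(*w[:2]),"box",ray(r,b,.009)[:,:2].tolist() if n=="top" else "")
    for c in blobs(r,*RED)+blobs(r,*RED2): print(" red",cen(c),cv2.contourArea(c),ray(r,cen(c),.046)[0])
    for c in blobs(r,(105,150,80),(125,255,255)): print(" blue",cen(c),cv2.contourArea(c),ray(r,cen(c),.05)[0])
r=dict(np.load("top0.npz"))
print("black caps by eye",ray(r,[[104,253],[115,339],[246,317]],.046)[:,:2].tolist(),"carton",ray(r,[312,279],.03))
a=cv2.resize(r["frame"][170:350,80:340,::-1],None,fx=3,fy=3,interpolation=cv2.INTER_CUBIC)
cv2.imwrite("pics/c1.png",a)
E
```

```text
top
 yel [473.4209 256.801 ] 936.5 w [ 0.59   -0.4412] dist 0.7366868495110968 box [[0.6284037450183788, -0.40567601434683653], [0.6427445022948595, -0.44806113613557796], [0.5513840680883363, -0.47647274034498577], [0.5372748695501384, -0.43435794428026964]]
 yel [269.861 225.269] 924.5 w [ 0.6478 -0.0225] dist 0.6481681200184044 box [[0.6531005647779174, 0.03028914539501712], [0.6844099533554378, -0.05991747669692788], [0.6421663566704616, -0.07444255299794666], [0.6110899959647724, 0.015504793673053366]]
 yel [307.9679 153.6812] 892.0 w [ 0.799  -0.0983] dist 0.8050466448330675 box [[0.8182016441055276, -0.04938783687952938], [0.8495256277256653, -0.0813662904668668], [0.7800030666367448, -0.14650990864371452], [0.7490294433628154, -0.1145248214692799]]
 yel [234.5613 130.9638] 847.5 w [0.8445 0.0558] dist 0.8463534386740119 box [[0.8786600586417841, 0.093463718519116], [0.8957720492905832, 0.052608600685962265], [0.8108930635342748, 0.018107900624352094], [0.794028302726477, 0.05874673046635795]]
 red [233.3684 232.1445] 161.5 [0.6288 0.0465 0.046 ]
 blue [623.6549 279.0124] 269.0 [ 0.549  -0.7238  0.05  ]
 blue [245.763 178.977] 311.5 [0.7351 0.0244 0.05  ]
scene
 yel [180.1698 354.1565] 1133.0 w [ 0.5923 -0.4415] dist 0.7387701056198609 box 
 yel [401.0013 317.2331] 1061.0 w [ 0.7994 -0.0996] dist 0.8056257654322003 box 
 yel [476.168  284.3088] 986.0 w [0.8452 0.0542] dist 0.8469352169078522 box 
 yel [372.9286 241.7784] 789.0 w [ 0.6494 -0.0251] dist 0.6498413610072978 box 
 red [393.1624 205.5758] 137.5 [0.6304 0.0449 0.046 ]
 blue [ 23.0997 426.3723] 214.0 [ 0.5465 -0.7013  0.05  ]
 blue [425.1384 245.7501] 291.5 [0.737 0.022 0.05 ]
black caps by eye [[0.583169901670407, 0.29972905464185673], [0.4164612299598167, 0.26983963479437634], [0.46282708490572183, 0.01688024326961257]] carton [[ 0.539  -0.1108  0.03  ]]
```

View pics/c1.png

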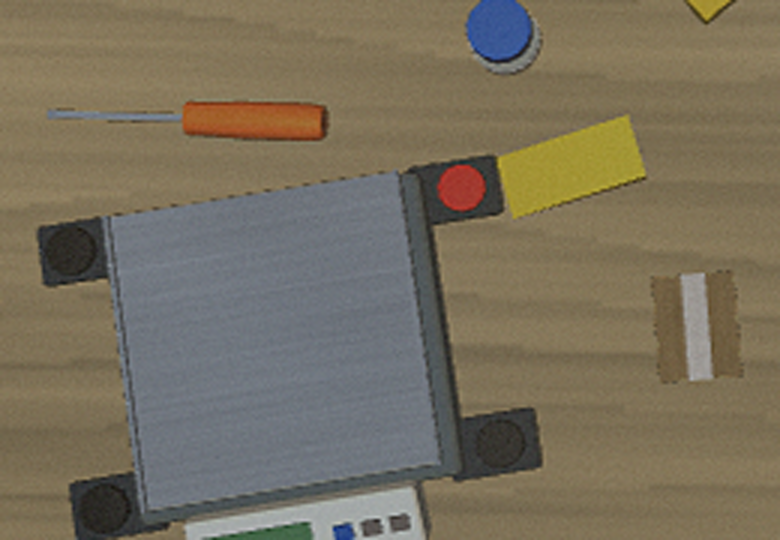

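The numbers confirm C. It lies 0.648 m from the base, against 0.737 m, 0.805 m and 0.846 m for the others. The crop shows it between jar and carton, aimed at the red cap (crop pixel 461,188), and the two views agree to 3 mm. Cap spacings of 257 and 169 mm match the given 260 and 170 mm. The thin edge is about 22 mm short of the foot, so I'll approach behind the thick end.

```bash
cat >> h.py <<'E'
T=np.array([.663,-.067]);F=np.array([.6295,.0455]);u=(F-T)/np.linalg.norm(F-T)
from scipy.spatial.transform import Rotation
def quats(jaw):
    z=np.r_[jaw,0];y=np.array([0,0,-1.]);
    return [Rotation.from_matrix(np.c_[np.cross(y,s*z),y,s*z]).as_quat() for s in(1,-1)]
J=np.array([u[1],-u[0]])
E
python3 - <<'E'
from h import *
from workcell import *
np.set_printoptions(precision=4,suppress=True)
q0=np.array(get_obs()["joint_pos"])
def P(s,z): return [*(T+u*s),z]
c=[(np.abs(np.array(j)-q0).max(),q) for q in quats(J) if (j:=kinematics.solve_ik(P(-.045,.13),q)) is not None]
q=min(c,key=lambda a:a[0])[1]; np.save("q.npy",q);print([a[0] for a in c],q)
bot.reach(P(-.045,.13),q);hand.move_gripper(.010,20);print(get_obs()["time_s"])
bot.servo_line(P(-.045,.022),velocity=.1)
o=get_obs();print(o["time_s"],o["position"],o["wrist_force"],o["gripper_width"])
f0=np.mean([(bot.dwell(.05),get_obs()["wrist_force"])[1] for _ in range(6)],0);np.save("f0.npy",f0);print(f0)
for s in np.arange(-.035,.012,.005):
    bot.servo_line(P(s,.022),velocity=.03);o=get_obs();f=o["wrist_force"]-f0
    print(round(o["time_s"],2),round(s,3),f,"along",f[:2]@u, (np.array(o["position"])[:2]-T)@u)
r=vision.read_camera("top");np.savez("top1.npz",**r)
cv2.imwrite("pics/t1.png",cv2.resize(r["frame"][160:300,170:370,::-1],None,fx=4,fy=4))
E
```

```text
[np.float64(1.0946766080078922), np.float64(2.6908840170798007)] [ 0.5669 -0.4227  0.4227 -0.5669]
3.2417
4.475 [ 0.6765 -0.1102  0.0228] [0.9528 0.5221 0.0913] 0.010026118106240432
[ 0.3739  0.5368 -0.1215]
5.26 -0.035 [ 0.3731 -0.1051  0.5669] along -0.20722211959543585 -0.03475956150969747
5.58 -0.03 [-0.7233 -0.3886 -0.3131] along -0.16596231189741947 -0.029814856060544306
5.89 -0.025 [-1.0541 -1.326   0.065 ] along -0.9699700977388607 -0.024781593199721695
6.21 -0.02 [-0.4127 -0.7604  0.6952] along -0.6109470684461333 -0.019787064024665648
6.53 -0.015 [-0.2902 -0.8693 -0.0713] along -0.75033886172859 -0.014750353643993186
6.84 -0.01 [-1.325  -1.6932  0.1606] along -1.2446834460789045 -0.009770671463672453
7.16 -0.005 [-0.4028 -1.2493  0.0119] along -1.082400825710102 -0.004779539193901365
7.47 0.0 [ 0.4393 -0.9356  0.1188] along -1.022024880045048 0.0002545642106913739
7.79 0.005 [-0.5195 -0.4338  0.236 ] along -0.26755003965653257 0.005225013147560204
8.11 0.01 [-0.5256 -0.9604  0.71  ] along -0.7704897338909129 0.010208460310482174
```

View pics/t1.png

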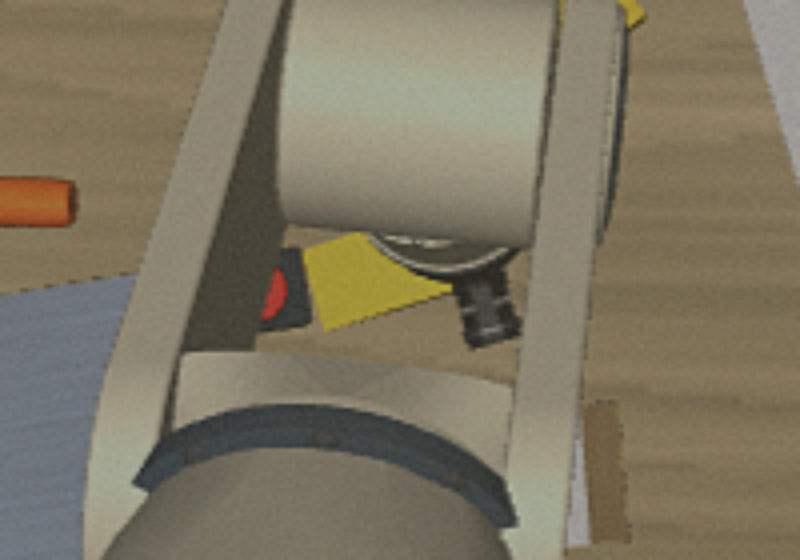

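Top view is mostly blocked by the arm. The wedge edge is at the lug (crop about 310,285), and the push drag of about 0.8 N says it is sliding. I'll continue by force in small steps, up to about 6 N.

Run:
```python
from h import *
from workcell import *
np.set_printoptions(precision=2,suppress=True)
f0=np.load("f0.npy");s=.010
def force(n=5): return np.mean([(bot.dwell(.02),get_obs()["wrist_force"])[1] for _ in range(n)],0)-f0
a=0
while s<.055:
    s+=.0015 if a>-1.8 else .0004
    bot.servo_line([*(T+u*s),.022],velocity=.02);f=force(5);a=f[:2]@u
    o=get_obs();print(round(o["time_s"],2),round(s*1000,1),f,"along",round(a,2))
    if a<-5.6 or o["time_s"]>26: break
r=vision.read_camera("scene");np.savez("sc2.npz",**r)
cv2.imwrite("pics/s2.png",cv2.resize(r["frame"][80:300,280:500,::-1],None,fx=2.7,fy=2.7))
```

```text
8.49 11.5 [-0.43 -0.54  0.32] along -0.39
8.82 13.0 [-0.28 -0.41 -0.02] along -0.31
9.16 14.5 [-0.07 -0.72  0.06] along -0.67
9.49 16.0 [-0.71 -0.45  0.4 ] along -0.22
9.82 17.5 [-0.34 -0.46 -0.18] along -0.35
10.16 19.0 [-0.64 -0.38  0.23] along -0.18
10.49 20.5 [-0.54 -0.4   0.04] along -0.23
10.82 22.0 [-0.47 -0.69 -0.06] along -0.53
11.16 23.5 [-0.39 -0.29  0.01] along -0.17
11.49 25.0 [-0.71 -0.7   0.32] along -0.47
11.82 26.5 [-0.22 -0.73  0.04] along -0.64
12.16 28.0 [-0.6  -0.46  0.01] along -0.27
12.49 29.5 [-0.4  -0.38  0.05] along -0.25
12.82 31.0 [-0.31 -0.44  0.33] along -0.33
13.16 32.5 [-0.23 -0.69  0.1 ] along -0.59
13.49 34.0 [-0.32 -0.98  0.11] along -0.85
13.82 35.5 [-0.44 -0.89 -0.24] along -0.73
14.16 37.0 [-0.4  -0.77 -0.03] along -0.62
14.49 38.5 [-0.28 -0.52  0.05] along -0.41
14.82 40.0 [-0.86 -1.03  0.16] along -0.74
15.16 41.5 [-0.37 -0.43 -0.17] along -0.31
15.49 43.0 [-0.21 -1.11  0.32] along -1.0
15.82 44.5 [-0.51 -0.45 -0.05] along -0.28
16.16 46.0 [ 0.36 -1.1  -0.25] along -1.16
16.49 47.5 [-0.47 -0.85  0.27] along -0.68
16.82 49.0 [-0.21 -0.85  0.16] along -0.76
17.16 50.5 [-0.65 -0.55  0.06] along -0.34
17.49 52.0 [-0.25 -0.59  0.  ] along -0.49
17.82 53.5 [-0.82 -0.7   0.48] along -0.44
18.16 55.0 [-0.54 -0.69  0.29] along -0.51
```

View pics/s2.png

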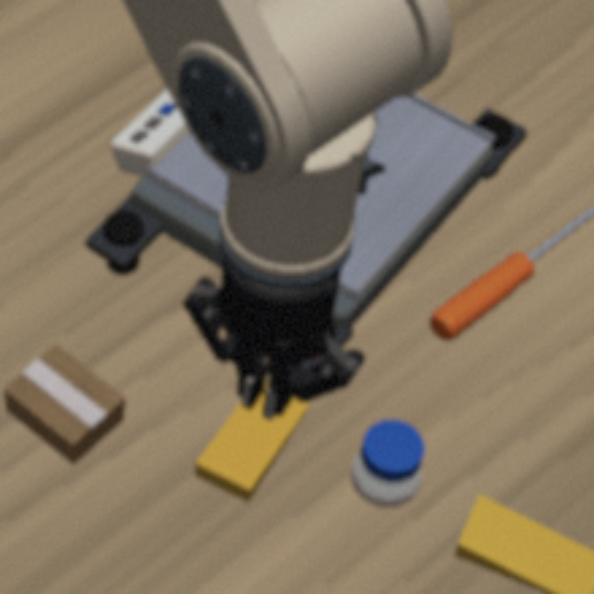

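The picture shows the fingertips (crop 268,410) over the wedge, with its thick end still at crop 225,480. It may not have moved. I'll check with numbers.

Run:
```python
from h import *
from workcell import *
np.set_printoptions(precision=4,suppress=True)
o=get_obs();p=np.array(o["position"]);print(p,o["gripper_width"],bot.tcp_to_tips,o["time_s"],o["orientation"])
a=dict(np.load("scene0.npz"));b=dict(np.load("sc2.npz"))
for r in(a,b):
    for c in blobs(r,*YEL):
        if 330<cen(c)[0]<400 and cen(c)[1]<300: k=c[:,0]; print("left",k[k[:,0].argmin()],"bottom",k[k[:,1].argmax()],"right",k[k[:,0].argmax()],"top",k[k[:,1].argmin()])
for z in(.0,.017,-.017,):print("proj tip offs",z,proj(b,p-[0,0,z]))
print("tip crop px ->",np.array([268,412])/2.7+[280,80])
print("model thick end top corners",proj(a,[[*(T+J*.022),.018],[*(T-J*.022),.018]]))
```

```text
[ 0.6473 -0.0143  0.022 ] 0.010204784387344233 0.017 18.2083 [ 0.5669 -0.4227  0.4227 -0.5669]
left [353 251] bottom [369 261] right [393 230] top [375 222]
left [353 251] bottom [371 262] right [393 230] top [377 225]
proj tip offs 0.0 [[376.6724 234.4367]]
proj tip offs 0.017 [[376.032  239.0895]]
proj tip offs -0.017 [[377.328 229.673]]
tip crop px -> [379.2593 232.5926]
model thick end top corners [[372.527  261.3546]
 [352.5727 250.8994]]
```

The wedge has not moved: its corners are within about 2 px. The tips passed over it at a height of about 22 mm, so with the jaws part open the tips do not stand 17 mm ahead. I'll back off, shut the gripper and find the true tip height by touching the bench lightly.

Run:
```python
from h import *
from workcell import *
np.set_printoptions(precision=2,suppress=True)
def P(s,z): return [*(T+u*s),z]
bot.servo_line(P(.055,.036),velocity=.15);bot.servo_line(P(-.045,.036),velocity=.15)
hand.move_gripper(0,20)
o=get_obs();print(o["time_s"],o["gripper_width"])
f0=np.mean([(bot.dwell(.02),get_obs()["wrist_force"])[1] for _ in range(6)],0);np.save("f0.npy",f0)
bot.servo_line(P(-.045,.022),velocity=.1)
z=.022
for i in range(14):
    fz=np.mean([(bot.dwell(.01),get_obs()["wrist_force"])[1] for _ in range(3)],0)[2]-f0[2]
    print(round(z,4),round(fz,2),end="; ")
    if fz>2.5: break
    z-=.0015; bot.servo_line(P(-.045,z),velocity=.03)
np.save("z.npy",z);print(get_obs()["time_s"],get_obs()["position"])
r=vision.read_camera("scene")
cv2.imwrite("pics/s3.png",cv2.resize(r["frame"][180:300,280:440,::-1],None,fx=4,fy=4))
```

```text
19.5333 0.00012638568134233744
0.022 0.7; 0.0205 0.29; 0.019 0.3; 0.0175 0.07; 0.016 -0.14; 0.0145 0.32; 0.013 -0.06; 0.0115 0.17; 0.01 -0.01; 0.0085 -0.33; 0.007 -0.1; 0.0055 0.58; 0.004 0.12; 0.0025 0.22; 23.775 [ 0.68 -0.11  0.  ]
```

View pics/s3.png

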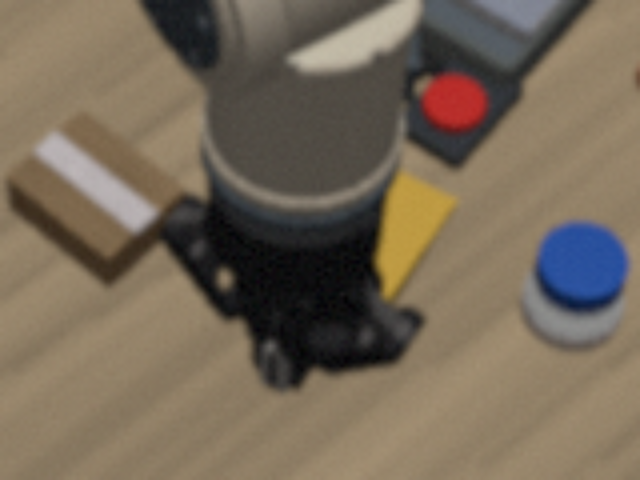

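Run:
```python
from h import *
from workcell import *
np.set_printoptions(precision=4,suppress=True)
o=get_obs();p=np.array(o["position"]);R=Rotation.from_quat(o["orientation"]).as_matrix()
print(p,"\n",R,o["wrist_force"],o["joint_efforts"],o["joint_pos"])
r=vision.read_camera("scene");np.savez("sc4.npz",**r)
im=cv2.resize(r["frame"][225:300,310:410,::-1],None,fx=8,fy=8,interpolation=cv2.INTER_CUBIC)
im=cv2.convertScaleAbs(im,alpha=2.0,beta=20)
for z,c in((0,(0,0,255)),(.02,(0,255,0)),(.04,(255,0,0))):
    for d in(-.011,0,.011):
        q=(proj(r,[*(p[:2]+u*d),z])[0]-[310,225]+.5)*8;print(z,d,proj(r,[*(p[:2]+u*d),z])[0])
        cv2.circle(im,tuple(q.astype(int)),4,c,-1)
cv2.imwrite("pics/s4.png",im)
```

```text
[ 0.6758 -0.1101  0.0009] 
 [[ 0.2854 -0.0002  0.9584]
 [-0.9584 -0.      0.2854]
 [-0.     -1.     -0.0002]] [ 0.1243 -0.6671  0.1448] [ -0.0001 -73.8781 -26.097   -0.0001   0.0003  -0.0002] [-0.1637  0.6807  1.6257 -0.      0.8353 -0.4531]
0 -0.011 [347.2425 282.4727]
0 0 [350.183  278.1449]
0 0.011 [353.0987 273.8538]
0.02 -0.011 [347.6121 277.3941]
0.02 0 [350.5933 273.026 ]
0.02 0.011 [353.5489 268.6954]
0.04 -0.011 [347.9925 272.1667]
0.04 0 [351.0155 267.7577]
0.04 0.011 [354.0122 263.3872]
```

View pics/s4.png

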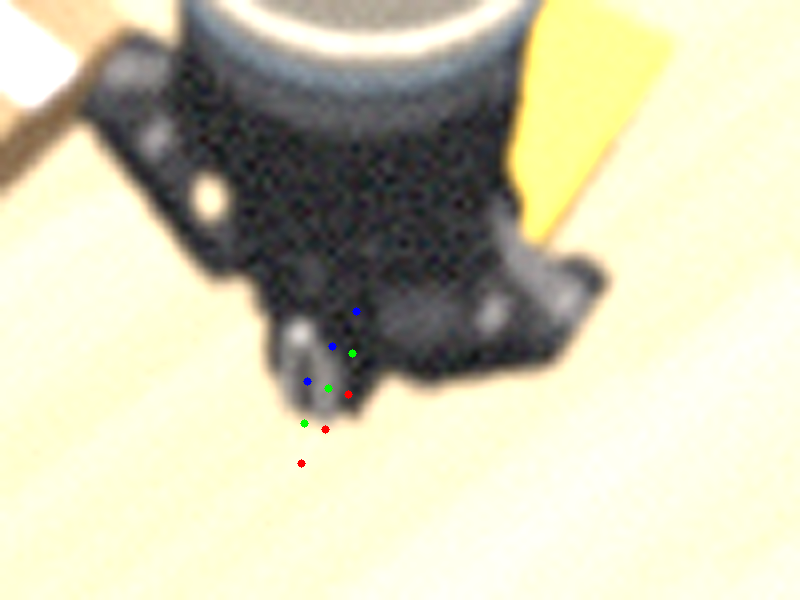

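The pixels put the tips at about z = 10 to 25 mm while the TCP reads 1 mm, and there is no contact force. The stated tip offset does not hold for what I see. I'll continue down in small force-guarded steps until I feel the bench.

Run:
```python
from h import *
from workcell import *
np.set_printoptions(precision=4,suppress=True)
f0=np.load("f0.npy");z=.0009
for i in range(10):
    z-=.002
    try: bot.servo_line([*(T-u*.045),z],velocity=.05)
    except bot.IKError as e: print("IK",e);break
    fz=np.mean([(bot.dwell(.01),get_obs()["wrist_force"])[1] for _ in range(2)],0)[2]-f0[2]
    print(round(z,4),round(fz,2),end="; ")
    if fz>2.2: break
o=get_obs();print(o["time_s"],o["position"])
```

```text
-0.0011 0.56; -0.0031 -0.25; -0.0051 1.08; -0.0071 -0.24; -0.0091 -0.43; -0.0111 -0.07; -0.0131 -0.43; -0.0151 0.58; -0.0171 4.61; 26.275 [ 0.6762 -0.1102 -0.0167]
```

Bench contact comes at TCP z ≈ −0.016, so the tips are really about 16 mm above the reported TCP z. I'll use that offset. Now pushing with the tips about 5 mm above the bench.

Run:
```python
from h import *
from workcell import *
np.set_printoptions(precision=2,suppress=True)
Z=-.011
bot.servo_line([*(T-u*.045),Z],velocity=.05)
f0=np.mean([(bot.dwell(.01),get_obs()["wrist_force"])[1] for _ in range(8)],0);np.save("f0.npy",f0)
s=.014;bot.servo_line([*(T+u*s),Z],velocity=.06)
print(get_obs()["time_s"],get_obs()["wrist_force"]-f0)
a=0
while s<.066:
    s+=.0015 if a>-2 else .0004
    bot.servo_line([*(T+u*s),Z],velocity=.03)
    f=np.mean([(bot.dwell(.01),get_obs()["wrist_force"])[1] for _ in range(3 if a>-2 else 6)],0)-f0;a=f[:2]@u
    t=get_obs()["time_s"];print(round(t,1),round(s*1000,1),f,round(a,2))
    if a<-5.3 or t>38: break
r=vision.read_camera("scene");np.savez("sc5.npz",**r)
cv2.imwrite("pics/s5.png",cv2.resize(r["frame"][80:300,280:500,::-1],None,fx=2.7,fy=2.7))
```

```text
27.75 [-0.02  0.59  0.74]
28.0 15.5 [-0.02  0.4   0.1 ] 0.39
28.3 17.0 [ 0.08  0.18 -0.35] 0.15
28.6 18.5 [-0.12  0.25  0.05] 0.28
28.9 20.0 [-0.04  0.33  0.49] 0.33
29.1 21.5 [ 0.07 -0.36 -0.15] -0.37
29.4 23.0 [ 0.2  -0.28  0.25] -0.33
29.7 24.5 [-0.18 -0.35 -0.17] -0.28
29.9 26.0 [0.2  0.37 0.08] 0.29
30.2 27.5 [ 0.08  0.04 -0.14] 0.01
30.5 29.0 [ 0.04  0.11 -0.13] 0.09
30.8 30.5 [ 0.14 -0.72  0.58] -0.73
31.1 32.0 [-0.13  0.03  0.15] 0.07
31.3 33.5 [0.2  0.47 0.55] 0.39
31.6 35.0 [ 0.41 -0.14  0.2 ] -0.25
31.9 36.5 [-0.39  0.11 -0.04] 0.22
32.1 38.0 [0.11 0.15 0.01] 0.12
32.4 39.5 [-0.8  -0.    0.85] 0.23
32.7 41.0 [0.15 0.1  0.21] 0.05
33.0 42.5 [ 0.1   0.01 -0.27] -0.02
33.2 44.0 [ 0.64 -0.24  0.09] -0.42
33.5 45.5 [ 1.27 -3.6  -0.5 ] -3.82
33.8 45.9 [ 1.8  -5.66 -1.44] -5.94
```

View pics/s5.png

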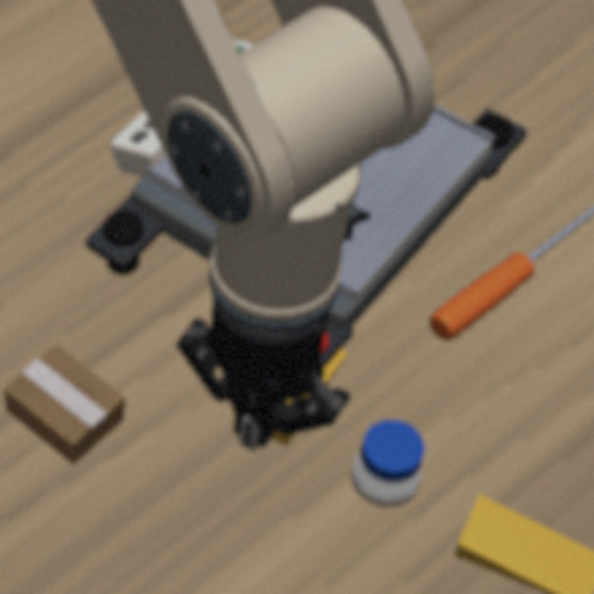

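The wedge jammed with a sharp rise to 5.9 N. That puts the foot about 33 mm in from the thin edge, a gap of about 7.5 mm, which is within the given range. Carton, jar and screwdriver are undisturbed. Next I'll withdraw gently and press the cap.

Run:
```python
from h import *
from workcell import *
np.set_printoptions(precision=4,suppress=True)
bot.servo_line([*(T+u*.034),-.011],velocity=.05)
bot.servo_line([*(T+u*.034),.060],velocity=.15)
bot.servo_line([*F,.060],velocity=.15)
f0=np.mean([(bot.dwell(.01),get_obs()["wrist_force"])[1] for _ in range(6)],0)
z=.035;bot.servo_line([*F,z],velocity=.08)
print(get_obs()["time_s"])
while z>.018:
    f=np.mean([(bot.dwell(.01),get_obs()["wrist_force"])[1] for _ in range(3)],0)-f0
    o=get_obs();print(round(o["time_s"],2),round(z,4),o["position"][2],f)
    if f[2]>13 or o["time_s"]>42: break
    z-=.001;bot.servo_line([*F,z],velocity=.02)
bot.dwell(.4);print(get_obs()["wrist_force"]-f0)
bot.servo_line([*F,.070],velocity=.1);print(get_obs()["time_s"])
r=vision.read_camera("top");np.savez("t6.npz",**r)
r=vision.read_camera("scene");np.savez("sc6.npz",**r)
cv2.imwrite("pics/s6.png",cv2.resize(r["frame"][80:300,280:500,::-1],None,fx=2.7,fy=2.7))
```

```text
36.1083
36.13 0.035 0.03437575525704626 [ 0.1568 -0.5183  0.5792]
36.41 0.034 0.034271430124893754 [-0.6207  0.0874  0.4963]
36.68 0.033 0.033050723312657834 [-0.1914 -0.2842  0.3041]
36.96 0.032 0.031924610736008524 [ 0.0197 -0.0938  1.0654]
37.23 0.031 0.030954344011877404 [-0.0796 -0.453   0.0274]
37.51 0.03 0.02994799104437363 [-0.0036  0.0315  0.2785]
37.78 0.029 0.02929357363104175 [-1.5776 -0.1195  4.0488]
38.06 0.028 0.029157358705034338 [-3.9186  0.4773 13.7256]
[-3.8492 -0.3785 14.1733]
39.025
```

View pics/s6.png

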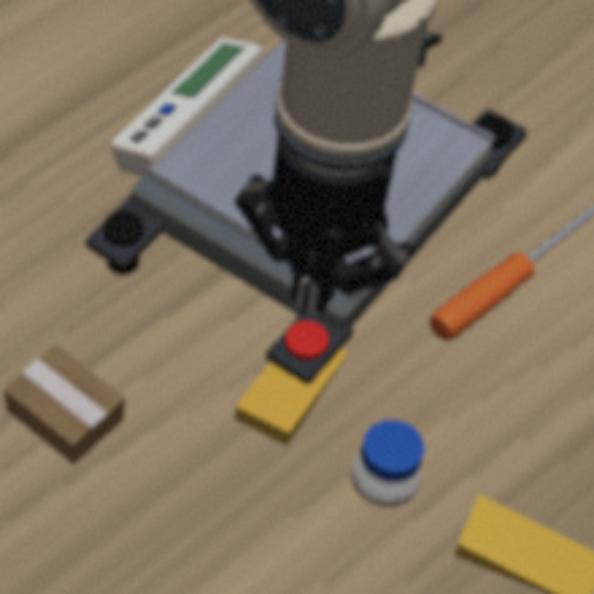

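The wedge sits under the lug (its thick end is at crop 265,425) and the robot is clear. The cap held 14 N with about 0.1 mm of give, at the expected height of 46 mm. One numeric check of what moved, then hand in.

Run:
```python
from h import *
from workcell import *
np.set_printoptions(precision=2,suppress=True)
for n in("scene0","sc6"):
    r=dict(np.load(n+".npz"))
    for c in blobs(r,*RED)+blobs(r,*RED2): print(n,"red",cen(c),ray(r,cen(c),.046)[0].round(4))
    for c in blobs(r,(105,150,80),(125,255,255)): print(n,"blue",cen(c))
    for c in blobs(r,*YEL): print(n,"yel",cen(c))
o=get_obs();print(o["position"],o["wrist_force"],o["time_s"]);
hand_in()
```

```text
scene0 red [393.16 205.58] [0.63 0.04 0.05]
scene0 blue [ 23.1  426.37]
scene0 blue [425.14 245.75]
scene0 yel [180.17 354.16]
scene0 yel [401.   317.23]
scene0 yel [476.17 284.31]
scene0 yel [372.93 241.78]
sc6 red [393.13 205.42] [0.63 0.05 0.05]
sc6 blue [ 23.38 426.24]
sc6 blue [425.14 245.75]
sc6 yel [180.22 354.15]
sc6 yel [401.   317.31]
sc6 yel [476.13 284.22]
sc6 yel [384.71 226.63]
[0.63 0.05 0.07] [ 0.4  -1.17  1.06] 39.125
the job is handed in; nothing more can be done
```

I pushed the yellow wedge nearest the base under the short foot until it jammed at 5.9 N. I then pressed the red cap with 14 N and let go. I handed the job in at 39.1 s with the robot clear of everything; no verdict is reported.

**Checks that passed:**
- **Rocking:** under the 14 N press the cap gave only about 0.1 mm, at its expected height of 46 mm.
- **Scale:** in the images from before and after, the red cap moved less than 0.2 px (under 1 mm).
- **Other objects:** the jar and the other three wedges moved by no more than 0.1 px. The carton and screwdriver look unmoved in the pictures; I did not measure them.
- **Wedge:** the last picture shows it in place under the foot.

**What disagreed:** the fingertips were not 17 mm ahead of the reported tool point. Touching the bench showed them about 16 mm behind it, that is, about 33 mm higher than stated. My first push therefore passed over the wedge without moving it. I backed off, measured the true tip height on the bench and pushed again with that correction.

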